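Rock the post out of the work stand

TASK

The post of the work stand has to be changed. Lift the little roll of masking tape off the post and lay it flat on the middle of the round cork pad, then rock the post side to side, towards one orange jaw and then the other, until the jaws have given way and its foot comes free, and draw it up. Finish still holding the post upright and still over the stand with its foot just clear, one to five centimetres above the top of the stand; leave the bowl, the bottle and the brush alone.

Things in the scene. Friction and masses are not known exactly. Their poses are not given: they have to be found in the camera images.
- stand: Fixed wooden work stand on a dark steel plate 104 x 136 mm (x, y); wooden body 70 x 120 mm, top 55 mm above the table. Origin: centre of its underside. A slot 34 mm wide (x) runs along y in its top; in it two orange jaws, at +y and -y, grip the post between them. Socket floor 8 mm above the table; low stops leave the foot 2 mm of play each way along y.
- socket_mouth (a point): Point on the stand's vertical centre line, level with its top (55 mm above the table); axes as the stand's. With both jaws out by 6 mm or more the post's foot lifts out freely; it is clear of the stand's top once raised 47 mm.
- post: Loose post, 115 mm tall, 0.15 to 0.31 kg, upright in the socket, x and y axes as the stand's. Origin: centre of its foot's underside. Upwards from there: steel foot 30 x 26 mm (x, y), 0 to 10 mm; steel neck 22 x 15 mm, to 55; round wooden shoulder, diameter 40, to 63; round wooden spindle, diameter 18, to 115 mm (grip here once the roll is off).
- jaw_left (a joint): How far the orange jaw on the stand's +y side (30 x 18 x 34 mm, top level with the stand's top) is pushed outwards (+y), m; about 0 at the start, stop at 0.016. Stiff (12 N), no spring: it stays where pushed. At the start it reaches 5 mm over the foot, 3 mm above it, so a straight pull jams.
- jaw_right (a joint): The same for the jaw on the stand's -y side (outwards is -y). Tilting the post about its foot towards a jaw (about the stand's x axis) pushes that jaw out: 0.2 rad moves it about 8 mm.
- roll: Loose small roll of cream masking tape: outer diameter 60 mm, hole 26 mm, 24 mm high, about 60 g. Origin: centre of its underside. It starts around the spindle, lying on the post's shoulder, its underside 71 mm above the table; the spindle stands 28 mm above its upper face.
- pad: Fixed round cork pad, diameter 120 mm, 5 mm thick, flat on the table. Origin: centre of its underside; the roll is to lie on its top.
- bowl: Bystander: loose cream turned bowl, rim diameter 100 mm, 60 mm high. Origin: centre of its underside.
- bottle: Bystander: loose clear bottle with a white cap, diameter 40 mm, 95 mm high. Origin: centre of its underside.
- brush: Bystander: loose paint brush, 160 mm long, lying on the table.

How it is judged:
By the outcome, as a careful person would: the job done as asked, in the order asked, and still so for the second after the job is handed in, while the arm keeps its last pose, push and grip.
It also fails if it takes over 67 s, if anything falls off the work surface, if the arm or the gripper's body presses on something with over 40 N, if the wrist force passes 120 N, or if a joint passes its speed limit or range.

ROBOT

A 7-joint arm with a two-finger parallel gripper is mounted at the origin on the work surface. World frame = base frame: x ahead of the robot, y to its left, z up, the work surface at z = 0. Lengths are in mm, angles in rad, forces in N, time in s.
With the tool pointing down it reaches from about 400 to 900 mm from the base axis. Payload 5.6 kg.
Tool frame: the origin (TCP) lies midway between the tips of the shut fingers; the grasp point (between the pads) lies 19 mm behind it; x points along the fingers, y is the direction in which the jaws open and shut, and the axes are right-handed (so a half turn about x gives the same grasp; the last joint's range is limited). The gripper opens to 92 mm and grips with 3 to 60 N. Pads are 20 mm wide; open, the fingers measure 128 mm over their backs; the gripper's body (75 mm by 189 mm) begins 69 mm behind the grasp point.
Start: joints at [-1.314, 0.468, -0.012, 1.603, 0.006, 1.071, -0.056], TCP at [192.005, 621.002, 214.592] pointing down, gripper open.
Joint ranges: [-2.53, 2.53], [-0.31, 2.02], [-1.57, 1.55], [0.28, 2.44], [-1.29, 4.43], [0.15, 1.84], [-2.92, 2.92]. Speed limits (rad/s): [2.57, 2.57, 3.14, 3.14, 3.14, 3.14, 3.14].

INTERFACE

Orientations are given as a rotation vector (axis times angle).
In Python, from cell import robot, grip, kin, viewer gives the robot as it stands. Calls block until the motion is done:
- robot.movep(position, orientation): joint-space move of the TCP to a pose.
- robot.servo_line(position, feed=150, rotation=None): straight line of the TCP; rotation=None keeps the orientation; feed is the mean speed in mm/s.
- robot.goto_joints(angles): joint-space move.
- grip(opening, newtons=None): opening from 0.0 (shut) to 1.0 (fully open); newtons is the grip in N (None keeps the last); returns when the fingers have stopped.
- robot.hold(seconds).
- kin.ik(position, orientation): joint angles nearest the present ones, or None.
- robot.observe(): the state.
- viewer.read_camera(name): name is "scene" or "top"; returns the picture (480x640x3 uint8, red, green, blue); there is no depth.
- viewer.camera_info(name): a dict with "camera_matrix" (3x3 intrinsics, pixels), "R" (3x3) and "t" (3): a world point X has camera coordinates R X + t. Camera axes: x right, y down, z forward; pixel columns grow to the right and rows downward; lengths in mm; the calibration is good to about 2 mm. A picture is of the moment at which its call begins. camera_info takes no time and is no camera call.
A pose or a line that the arm cannot do raises robot.IKError and nothing moves.
- robot.job_done(): hands the job in, once; it reports no verdict.
Trained networks look in the newest picture that a camera, given by its name, has taken for a name from the list of things; names that differ only in an ending like _2 or _b are one class to them, and where a whole thing is asked for, a point or a joint stands for the part that bears it (a point fixed in the world has none). Each returns a list of dicts, best first, with "confidence" (0 to 1); they miss things now and then, are a little off and sometimes report something else, mostly with a low value. They report only what shows in the picture. A call takes as long as a camera call.
- viewer.silhouettes(name, camera): "mask" (480x640 bool, what is visible of it).
- viewer.pinpoint(name, camera): "at" ([x, y, z] in mm, in the coordinates of the camera as it stood for that picture, good to about 4 mm: a listed point, or the origin of a listed thing).
The state is a dict: "t": time; "joints": joint angles; "joint_velocities": joint speeds; "joint_torque": joint torques, N m; "tcp_pos": TCP position; "tcp_rot": TCP orientation; "contact_force": force on the tool from outside, world axes, zero at the start; "wrist_torque": the same for the moment, N m; "grip_width": opening from 0.0 (shut) to 1.0 (fully open).
Only numpy, scipy, OpenCV 4.12 (cv2) and the standard library are available. Lean on these libraries where they do the work, as an engineer would, in place of code of your own. Each camera call takes 0.05 s, during which the arm holds its last target.

## Working session

There is one attempt and no reset: what is moved stays moved. The work goes in short steps, each a Python script; the robot and the scene stay as the last script left them, time stands still between calls to the robot, and variables do not carry over. Pictures are saved under pics/ and viewed, and the job is handed in when it is done.

```bash
mkdir -p pics; ls; cat > h.py <<'E'
import numpy as np, cv2
from cell import robot, grip, kin, viewer
from scipy.spatial.transform import Rotation as Rn
def cam(n):
    c=viewer.camera_info(n); return np.array(c["camera_matrix"]),np.array(c["R"]),np.array(c["t"])
def toW(n,p):
    K,R,t=cam(n); return R.T@(np.array(p)-t)
def proj(n,X):
    K,R,t=cam(n); p=K@(R@np.array(X,float)+t); return p[:2]/p[2]
def ray(n,uv,z):
    K,R,t=cam(n); d=R.T@np.linalg.inv(K)@np.array([uv[0],uv[1],1.]); o=-R.T@t
    return o+d*(z-o[2])/d[2]
def snap(n,f):
    im=viewer.read_camera(n); cv2.imwrite('pics/'+f,im[:,:,::-1]); return im
E
python3 - <<'E'
from h import *
np.set_printoptions(precision=3,suppress=True)
s=robot.observe(); print(s)
for c in("scene","top"):
    snap(c,c+'0.png'); K,R,t=cam(c); print(c,K.tolist(),'pos',-R.T@t)
    for n in("stand","socket_mouth","post","roll","pad","bowl","bottle","brush","jaw_left","jaw_right"):
        r=viewer.pinpoint(n,c)
        print(n,[(round(d["confidence"],2),toW(c,d["at"]).round(1)) for d in r[:2]])
E
```

```text
pics
{'t': 0.0, 'joints': array([-1.314,  0.468, -0.012,  1.604,  0.006,  1.071, -0.056]), 'joint_velocities': array([-0.   , -0.   ,  0.001, -0.001,  0.   ,  0.002, -0.001]), 'joint_torque': array([ -0.   , -52.055,  -0.013, -24.375,  -0.057,   0.017,   0.   ]), 'tcp_pos': array([191.881, 620.391, 213.624]), 'tcp_rot': array([ 0.234,  1.558, -0.237]), 'contact_force': array([ 0.743,  0.051, -0.167]), 'wrist_torque': array([0.018, 0.053, 0.001]), 'grip_width': 0.9956157088690353}
scene [[502.74675022116674, 0.0, 319.95611064119765], [0.0, 502.74675022116674, 241.10789806622486], [0.0, 0.0, 1.0]] pos [1309.206  172.612  797.183]
stand [(0.72, array([567.1,  -5. ,  -1.4]))]
socket_mouth [(0.87, array([566. ,  -0.9,  55.5]))]
post []
roll [(0.69, array([564.9,  -4.7,  73.8]))]
pad [(0.68, array([503.1, 236.2,  -0.8]))]
bowl [(0.58, array([ 548.3, -263.2,    0.7]))]
bottle [(0.56, array([563.4,  -4. ,  71.9]))]
brush [(0.6, array([659.1, 251.6,  -4.9]))]Traceback (most recent call last):
  File "<stdin>", line 7, in <module>
ValueError: it knows: bottle, bowl, brush, pad, post, roll, socket_mouth, stand
```

```bash
python3 - <<'E'
from h import *
np.set_printoptions(precision=3,suppress=True)
for c in("scene","top"):
    snap(c,c+'0.png'); K,R,t=cam(c); print(c,'pos',-R.T@t, 'R',R.tolist())
    for n in("stand","socket_mouth","post","roll","pad","bottle")[2 if c=="scene" else 0:]:
        r=viewer.pinpoint(n,c)
        print(n,[(round(d["confidence"],2),toW(c,d["at"]).round(1)) for d in r[:2]])
s=robot.observe();print(s['t'],Rn.from_rotvec(s['tcp_rot']).as_matrix())
E
```

```text
scene pos [1309.206  172.612  797.183] R [[-0.2814490370406084, 0.9594665303432035, 0.014505747139971617], [0.6700180052081076, 0.20731909118639644, -0.7128075947453105], [-0.6869223480466058, -0.19089989937352286, -0.7012096092990426]]
post []
roll [(0.91, array([565.9,  -4.5,  71.6]))]
pad [(0.77, array([501.5, 235.7,   1.8]))]
bottle [(0.94, array([705. , -80.7,   3.9]))]
top pos [438.003  -4.039 954.607] R [[-0.024666013097875722, -0.999367445353281, -0.025618293579252188], [-0.9800099991191817, 0.02923282485128997, -0.1967888299107334], [0.1974132453111422, 0.020252188011944113, -0.9801111464810772]]
stand [(0.62, array([562.3,  -7.7,   0.7]))]
socket_mouth []
post [(0.55, array([563.1,  -3.3,   8.8]))]
roll [(0.95, array([563.2,  -2.6,  72.4]))]
pad [(0.68, array([505.4, 237.3,  -1.4]))]
bottle [(0.76, array([700.5, -80.7,  -0.2]))]
1.05 [[ 0.     0.295  0.955]
 [ 0.     0.955 -0.295]
 [-1.     0.     0.   ]]
```

View pics/scene0.png

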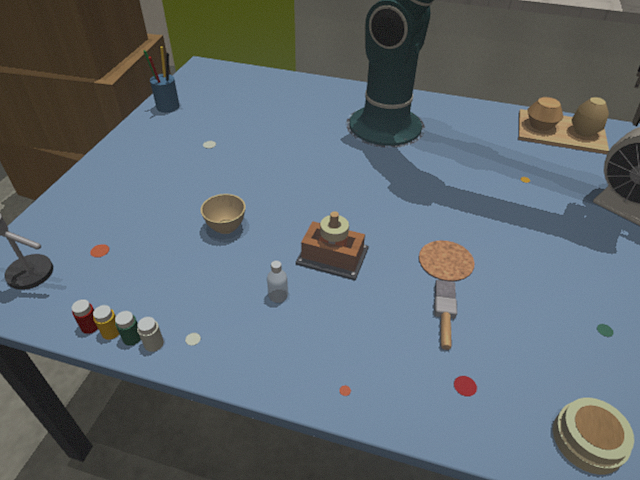

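View pics/top0.png

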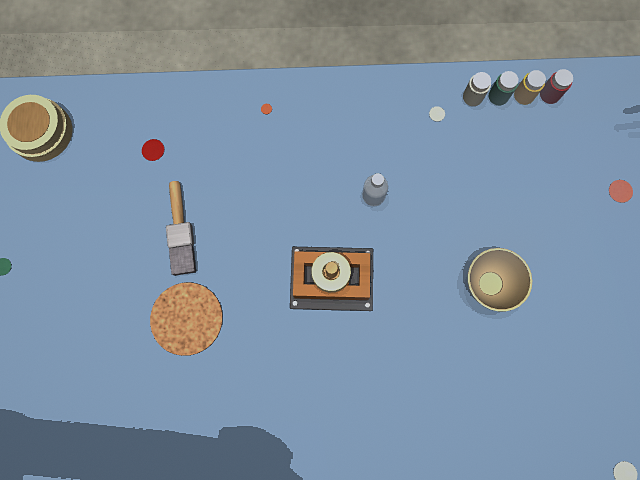

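The scene view shows the stand with the roll at about (334,228), the pad at (446,260), the bottle at (277,283) and the bowl at (223,214). In the top view the roll is at (331,271), the pad at (186,319), and the plate corners run from (291,247) to (373,310). Next I refine the yaw and centres.

```bash
python3 - <<'E'
from h import *
np.set_printoptions(precision=3,suppress=True)
im=cv2.imread('pics/top0.png'); cv2.imwrite('pics/z_top.png',cv2.resize(im[235:325,275:390],None,fx=6,fy=6,interpolation=cv2.INTER_CUBIC))
im=cv2.imread('pics/scene0.png'); cv2.imwrite('pics/z_sc.png',cv2.resize(im[200:290,285:385],None,fx=6,fy=6,interpolation=cv2.INTER_CUBIC))
for uv in[(291,247),(372,248),(373,310),(290,309)]: print('plate',ray('top',uv,4))
for c in("scene","top"):
    snap(c,c+'1.png')
    for n,z in(("pad",5),("roll",95)):
        m=viewer.silhouettes(n,c)[0]; mk=m["mask"].astype(np.uint8)
        cs,_=cv2.findContours(mk,0,2); cc=max(cs,key=cv2.contourArea)[:,0]
        P=np.array([ray(c,p,z) for p in cc]); (x,y),r=cv2.minEnclosingCircle(P[:,:2].astype(np.float32))
        print(c,n,m["confidence"],'circ',x,y,r,'mean',P.mean(0),mk.sum())
    m=viewer.silhouettes("stand",c)[0]; mk=m["mask"].astype(np.uint8)
    cs,_=cv2.findContours(mk,0,2); cc=max(cs,key=cv2.contourArea)[:,0]
    P=np.array([ray(c,p,2) for p in cc])[:,:2].astype(np.float32)
    print(c,'stand',m["confidence"],cv2.minAreaRect(P))
E
```

```text
plate [618.     60.221   4.   ]
plate [612.309 -75.16    4.   ]
plate [509.275 -72.335   4.   ]
plate [514.529  63.486   4.   ]
scene pad 0.83 circ 509.5465087890625 233.77096557617188 60.026878356933594 mean [512.691 234.815   5.   ] 1658
scene roll 0.93 circ 576.119384765625 -1.543601393699646 40.216861724853516 mean [574.023  -4.018  95.   ] 562
scene stand 0.6 ((546.6934204101562, -11.668601989746094), (149.67298889160156, 143.47850036621094), 86.88633728027344)
top pad 0.76 circ 505.07232666015625 234.497314453125 61.029598236083984 mean [504.972 230.375   5.   ] 4247
top roll 0.66 circ 560.8320922851562 -5.050448417663574 30.565536499023438 mean [559.801  -4.491  95.   ] 1045
top stand 0.91 ((563.92138671875, -6.2169647216796875), (137.35382080078125, 106.90245819091797), 87.38404846191406)
```

View pics/z_top.png

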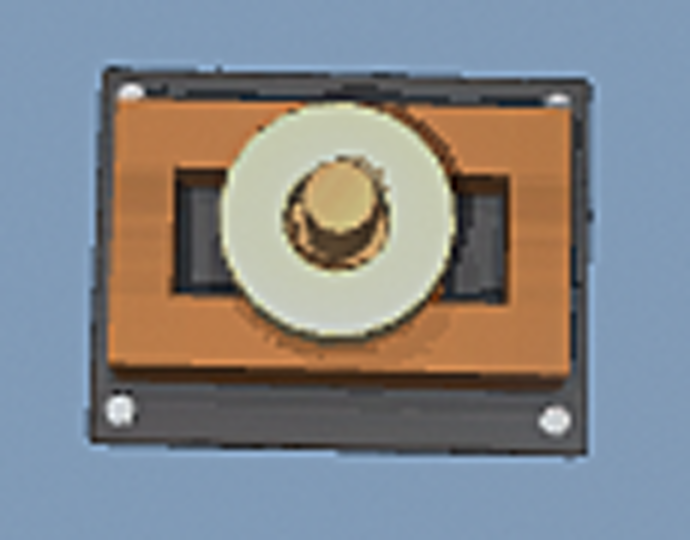

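View pics/z_sc.png

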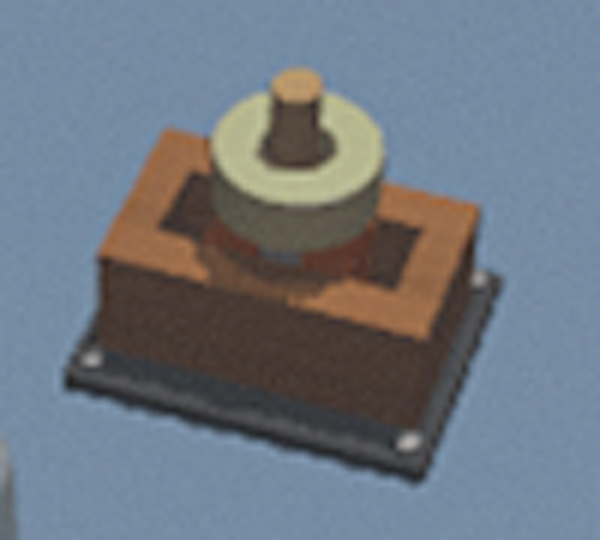

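```bash
cat >> h.py <<'E'
YAW=-0.040
def tool(yaw=YAW,tilt=0.0):
    # tool x down, tool y along stand y; tilt: post top towards +y (rotation about stand -x)
    ys=np.array([-np.sin(yaw),np.cos(yaw),0]); x=np.array([0,0,-1.]); xs=np.array([np.cos(yaw),np.sin(yaw),0])
    M=np.column_stack([x,ys,np.cross(x,ys)])
    return (Rn.from_rotvec(-tilt*xs)*Rn.from_matrix(M)).as_rotvec()
E
python3 - <<'E'
from h import *
np.set_printoptions(precision=2,suppress=True)
print('spindle top',ray('top',(332.2,267.5),123),ray('scene',(334.5,213.7),123))
print('roll top c',ray('top',(275+338/6,235+220/6),95),ray('scene',(285+298/6,200+147/6),95))
print('pad',ray('top',(186,319),5),ray('scene',(446.5,260),5))
b=[(110,100),(572,108),(570,375),(108,365)]
print('body',[ray('top',(275+u/6,235+v/6),55)[:2] for u,v in b])
b=[(168,130),(480,208),(430,338),(100,258)]
print('body',[ray('scene',(285+u/6,200+v/6),55)[:2] for u,v in b])
print(kin.ik([563,-4,120],tool()),kin.ik([504,235,50],tool()))
E
```

```text
spindle top [563.39  -7.3  123.  ] [564.07  -5.06 123.  ]
roll top c [561.33  -5.93  95.  ] [565.5   -3.31  95.  ]
pad [502.66 234.59   5.  ] [508.01 236.47   5.  ]
body [array([600.71,  53.19]), array([595.02, -68.37]), array([524.9 , -64.86]), array([530.75,  54.86])]
body [array([528.37, -61.1 ]), array([534.85,  57.01]), array([602.56,  54.81]), array([598.9 , -64.48])]
[-0.36  0.45  0.39  1.92 -0.23  0.81  1.69] [-0.58  0.54  0.1   1.95 -0.08  0.66  1.11]
```

```bash
sed -i 's/YAW=-0.040/YAW=-0.043\nSX,SY=564.3,-4.9\nPX,PY=505.,235.5/' h.py
cat >> h.py <<'E'
def st(l=''):
    s=robot.observe(); print(l,round(s['t'],2),'p',s['tcp_pos'].round(1),'F',s['contact_force'].round(1),'T',s['wrist_torque'].round(2),'w',round(s['grip_width']*92,1)); return s
E
python3 - <<'E'
from h import *
grip(1.0)
robot.movep([SX,SY,175],tool()); st()
robot.servo_line([SX,SY,110],feed=120); st()
snap('scene','a1.png');snap('top','a2.png')
robot.servo_line([SX,SY,76],feed=60); st()
grip(0.5,15); st('g')
E
python3 -c "
import cv2,numpy as np
a=cv2.imread('pics/a1.png')[140:300,240:440];b=cv2.imread('pics/a2.png')[190:350,230:430]
cv2.imwrite('pics/a.png',cv2.resize(np.hstack([a,b]),None,fx=2,fy=2))"
```

```text
4.25 p [564.4  -3.8 175. ] F [ 0.3  0.  -0.1] T [0.02 0.02 0.  ] w 92.1
 4.94 p [564.7  -4.9 110.3] F [0.1 0.1 0.5] T [ 0.08 -0.01 -0.02] w 92.0
 5.76 p [564.3  -5.1  75.9] F [-0.9  0.6  0.5] T [ 0.05 -0.03 -0.05] w 92.0
g 6.35 p [564.4  -5.   76.2] F [-0.9 -0.6  1.2] T [-0.01  0.07 -0.02] w 59.4
```

View pics/a.png

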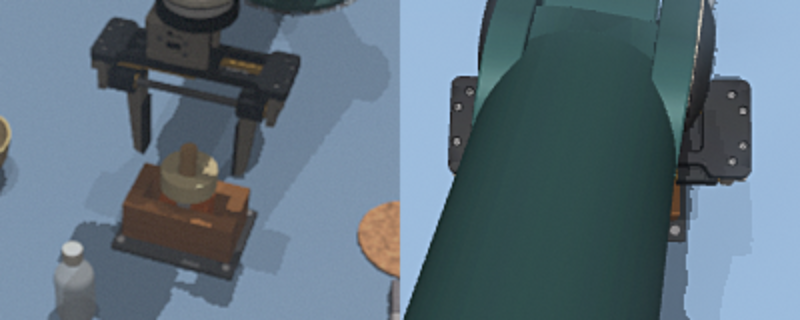

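The picture from before the grip shows the fingers straddling the roll along y, at roughly (140,125) and (245,145). The width then closed to 59.4 mm, which matches the 60 mm roll. Next: lift and carry it.

```bash
python3 - <<'E'
from h import *
robot.servo_line([SX,SY,150],feed=60); s=st('lift')
snap('scene','b1.png')
if s['grip_width']*92>55:
    robot.servo_line([PX,PY,150],feed=170); st()
    robot.servo_line([PX,PY,22],feed=100); st()
    snap('scene','b2.png')
    robot.servo_line([PX,PY,10.5],feed=30); st('low')
E
python3 -c "
import cv2,numpy as np
a=cv2.imread('pics/b1.png')[140:300,240:440];b=cv2.imread('pics/b2.png')[170:330,340:540]
cv2.imwrite('pics/b.png',cv2.resize(np.hstack([a,b]),None,fx=2,fy=2))"
```

```text
lift 7.73 p [564.   -4.9 149.6] F [ 0.  -0.2  0. ] T [ 0.01  0.03 -0.02] w 59.3
 9.39 p [505.4 234.3 150. ] F [-0.4 -0.3 -0.9] T [-0.03 -0.03  0.02] w 59.6
 10.82 p [505.5 235.7  22.6] F [-0.3  0.6 -1.7] T [-0.01  0.    0.03] w 59.0
low 11.41 p [504.8 235.4  10.2] F [-0.5 -0.  -0.7] T [0.08 0.06 0.02] w 59.2
```

View pics/b.png

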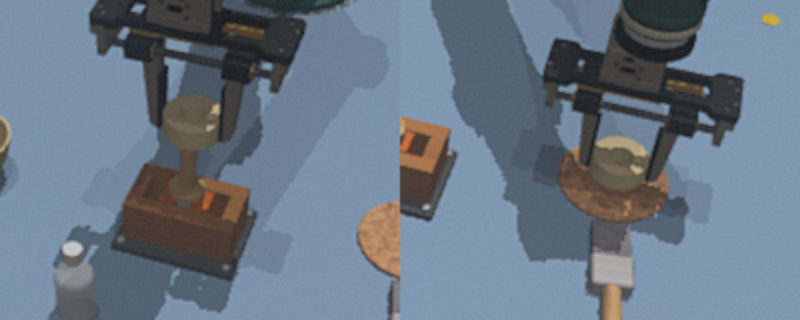

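The left half shows the roll lifted clear of the spindle at about (190,120). The right half shows it held over the pad at about (620,162). Next: release it and check.

```bash
python3 - <<'E'
from h import *
robot.servo_line([PX,PY,9.7],feed=30); st('low')
grip(1.0); st()
robot.servo_line([PX,PY,80],feed=120)
robot.movep([SX,SY,175],tool()); st()
snap('scene','c1.png')
for n,z in(("roll",29),("pad",5)):
    m=viewer.silhouettes(n,'scene')
    for q in viewer.pinpoint(n,'scene')[:1]: print(n,q['confidence'],toW('scene',q['at']))
snap('top','c2.png')
for n in("roll","pad"):
    for q in viewer.pinpoint(n,'top')[:1]: print(n,q['confidence'],toW('top',q['at']))
E
python3 -c "
import cv2,numpy as np
a=cv2.imread('pics/c1.png')[140:300,240:540];b=cv2.imread('pics/c2.png')[240:400,130:430]
cv2.imwrite('pics/c.png',cv2.resize(np.vstack([a,b]),None,fx=1.85,fy=1.85))"
```

```text
low 11.66 p [504.9 235.4  10. ] F [-1.2 -0.8  4.9] T [-0.06  0.4  -0.02] w 59.1
 12.3 p [505.  235.5   9.7] F [ 0.1 -0.2  0.2] T [-0.02 -0.04 -0.03] w 92.1
 14.07 p [563.8  -3.  174. ] F [ 0.7 -0.1 -0.1] T [-0.04 -0.01  0.02] w 92.2
roll 0.96 [505.00878162 236.5519696    5.14453202]
pad 0.66 [504.40409271 237.03609644   2.75288561]
roll 0.67 [501.58381666 239.47692457   4.90157275]
pad 0.72 [505.10837707 235.79098101  -3.03513274]
```

View pics/c.png

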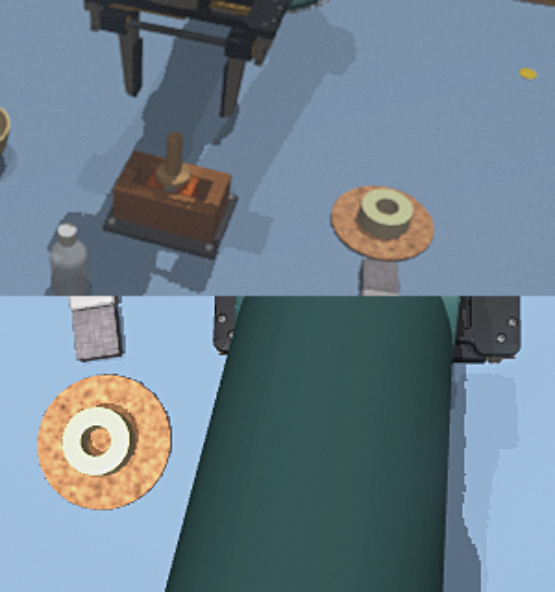

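The roll lies flat on the pad, at about (386,212) in the scene half. In the top half it looks about 7 mm off, but 6 mm of that is parallax, so it is within about 2 mm of the pad's centre. The bare post stands upright in the stand. Next: grip the spindle and rock it with growing amplitude.

```bash
cat >> h.py <<'E'
H=69.; Z0=77.
def pose(th,dz=0.):
    s=np.sign(th); a=abs(th); e=13.
    dy=s*(e*(1-np.cos(a))+H*np.sin(a)); dzz=e*np.sin(a)+H*np.cos(a)-H
    return [SX-np.sin(YAW)*dy,SY+np.cos(YAW)*dy,Z0+dzz+dz],tool(tilt=th)
def rock(th,feed=40):
    p,r=pose(th); robot.servo_line(p,feed=feed,rotation=r); s=st('th %.2f'%th)
    F=s['contact_force']; return np.abs(F).max()
E
python3 - <<'E'
from h import *
robot.servo_line([SX,SY,Z0],feed=120); st()
grip(0.0,35); st('g')
print([kin.ik(*pose(t)) is not None for t in(.28,-.28)])
for t in(0.05,0.10,0.05,-0.05,-0.10):
    if rock(t)>35: break
E
```

```text
15.43 p [564.9  -5.   77.6] F [-0.2  0.4  0.1] T [-0.02 -0.02  0.01] w 92.0
g 16.55 p [564.2  -5.7  76.9] F [-0.6 -3.5 -0.5] T [-0.69 -0.01  0.  ] w 17.5
[True, True]
th 0.05 16.8 p [564.1  -2.1  77.5] F [-0.9 -3.2  0.9] T [-0.9   0.22  0.02] w 17.7
th 0.10 17.05 p [564.4   1.6  77.9] F [-1.2 -4.3  0.8] T [-1.02  0.13 -0.  ] w 17.9
th 0.05 17.3 p [564.2  -1.8  77.5] F [-0.4 -0.7  1.2] T [-0.56  0.06 -0.02] w 17.2
th -0.05 17.62 p [564.2  -8.   77.5] F [-0.4 -2.8 -0.6] T [-0.83  0.07 -0.02] w 17.3
th -0.10 17.88 p [564.2 -11.1  77.9] F [-0.5 -3.1 -0.1] T [-0.92  0.17 -0.01] w 17.5
```

```bash
sed -i 's/SX,SY=564.3,-4.9/SX,SY=564.3,-6.5/' h.py; python3 - <<'E'
from h import *
for t in(-0.10,-0.16,-0.1,0,0.1,0.16,.2):
    if rock(t)>35: break
snap('scene','d1.png')
im=cv2.imread('pics/d1.png')[170:280,270:390]; cv2.imwrite('pics/d.png',cv2.resize(im,None,fx=5,fy=5,interpolation=cv2.INTER_CUBIC))
E
```

```text
th -0.10 18.12 p [564.1 -11.8  77.9] F [-0.8  1.9 -2.2] T [-0.05 -0.04 -0.01] w 17.5
th -0.16 18.38 p [564.  -16.8  78.1] F [ 1.6  2.  -2.2] T [ 0.26 -0.12  0.01] w 17.3
th -0.10 18.64 p [564.  -12.2  78. ] F [-0.5 -0.1 -1.7] T [ 0.02 -0.01  0.03] w 17.4
th 0.00 18.97 p [564.5  -5.9  77.1] F [-0.6  1.3 -1.2] T [ 0.38 -0.07  0.03] w 17.3
th 0.10 19.29 p [5.647e+02 4.000e-01 7.800e+01] F [ 0.9  1.4 -0.3] T [ 0.71 -0.03 -0.02] w 17.6
th 0.16 19.55 p [564.6   3.4  78.2] F [-0.1 -1.   0.6] T [0.05 0.06 0.01] w 17.6
th 0.20 19.8 p [564.7   5.7  78.3] F [-0.6 -3.3  0.6] T [-0.64  0.08  0.05] w 17.4
```

View pics/d.png

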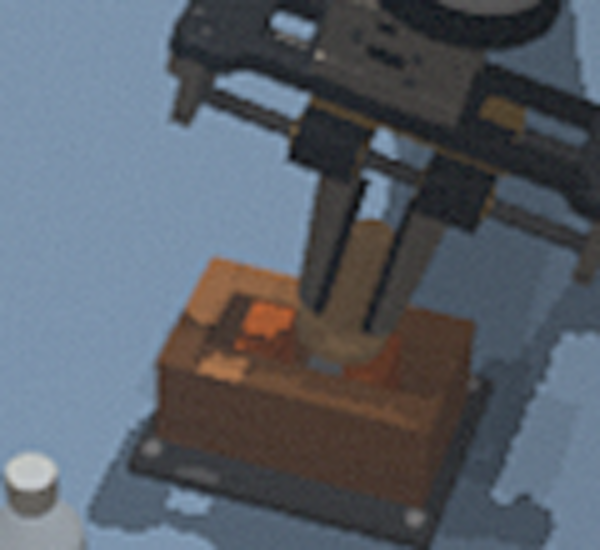

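The post leans towards +y by about 0.2 rad, with the spindle held between the fingers at about (345,270). Both orange jaws show gaps beside the neck. Forces are small, so I increase the amplitude.

```bash
python3 - <<'E'
from h import *
def seq(ts):
    for t in ts:
        if rock(t)>35: print('stop');return
seq([.27]); robot.hold(.3); st()
seq([.13,0,-.13,-.2,-.27]); robot.hold(.3); st()
seq([-.13,0,.13,.27]); robot.hold(.2); st()
seq([.13,0]); robot.hold(.3); st()
snap('scene','e1.png')
im=cv2.imread('pics/e1.png')[170:280,270:390]; cv2.imwrite('pics/e.png',cv2.resize(im,None,fx=5,fy=5,interpolation=cv2.INTER_CUBIC))
E
```

```text
th 0.27 20.12 p [565.1  11.5  78. ] F [ 0.  -3.8  1.2] T [-0.7  -0.01 -0.02] w 17.9
 20.43 p [565.1  11.5  78. ] F [ 0.8 -4.4 -0.8] T [-0.9  -0.13  0.06] w 17.2
th 0.13 20.82 p [564.6   3.   78.1] F [-0.8 -3.4  3.1] T [-1.08  0.14 -0.  ] w 17.5
th 0.00 21.19 p [564.8  -6.5  77.2] F [-0.9 -4.4  3.4] T [-1.25  0.23  0.01] w 17.3
th -0.13 21.57 p [564.5 -14.9  78.1] F [ 0.2 -3.6  2.8] T [-1.18  0.07 -0.02] w 17.4
th -0.20 21.84 p [564.3 -18.9  78.3] F [ 0.5 -3.6  3.9] T [-0.95 -0.02 -0.02] w 17.6
th -0.27 22.12 p [564.  -23.5  78. ] F [0.2 0.2 3.2] T [-0.22 -0.23 -0.06] w 17.6
 22.42 p [563.8 -23.7  78.1] F [2.2 1.4 1.5] T [ 0.29 -0.64 -0.09] w 17.6
th -0.13 22.81 p [563.8 -14.1  78.2] F [1.8 4.2 1.5] T [ 0.86 -0.29  0.02] w 17.7
th 0.00 23.18 p [564.4  -6.6  77.3] F [0.7 1.9 4.7] T [ 0.64 -0.09  0.06] w 17.5
th 0.13 23.56 p [564.7   1.8  78.2] F [0.  1.  4.7] T [ 0.35  0.03 -0.  ] w 17.5
th 0.27 23.95 p [564.9  10.6  77.9] F [ 0.  -0.2  4.9] T [-0.11  0.06 -0.  ] w 17.0
 24.15 p [564.8  10.6  78. ] F [-0.4 -1.2  3.6] T [-0.3   0.01  0.03] w 17.4
th 0.13 24.54 p [564.5   0.8  78.2] F [ 0.3 -2.5  5.2] T [-1.16  0.12 -0.12] w 17.6
th 0.00 24.92 p [564.6  -8.1  77.3] F [-1.5 -5.2  9.3] T [-1.85  0.43 -0.07] w 17.2
 25.22 p [564.6  -7.9  77.3] F [-0.8 -7.5  9. ] T [-2.02  0.48 -0.06] w 17.3
```

View pics/e.png

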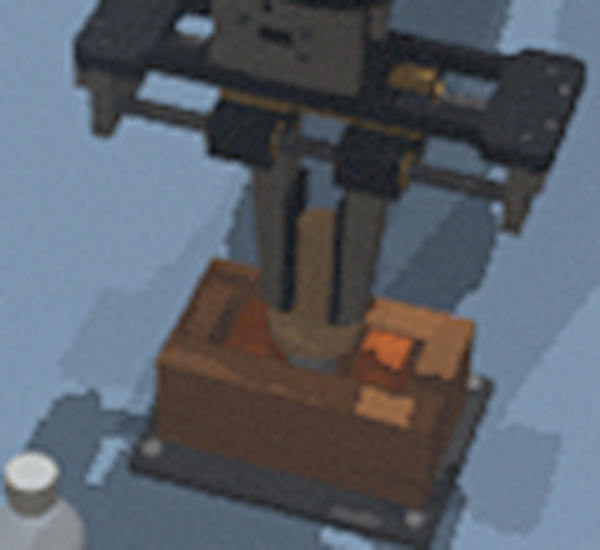

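The post is upright again, with the spindle at about (315,270). The left jaw top runs to about x=232 and the right jaw top to about x=412. I measure these edges.

```bash
python3 - <<'E'
from h import *
np.set_printoptions(precision=1,suppress=True)
ys=np.array([-np.sin(YAW),np.cos(YAW)])
C=np.array([565.5,-5.5])
def m(u,v,f,ox,oy): 
    P=ray('scene',(ox+u/f,oy+v/f),55)[:2]; return (P-C)@ys, (P-C)@np.array([ys[1],-ys[0]])
# now
for l,u,v in(('L outer top',250,297),('L outer bot',228,345),('R outer top',413,337),('R outer bot',408,390),('slot -y top',232,292),('slot -y bot',205,342),('slot +y top',450,345)): print(l,m(u,v,5,270,170))
im=cv2.imread('pics/c1.png')[200:260,295:375]; a=cv2.resize(im,None,fx=5,fy=5,interpolation=cv2.INTER_CUBIC)
im=cv2.imread('pics/e1.png')[200:260,295:375]; b=cv2.resize(im,None,fx=5,fy=5,interpolation=cv2.INTER_CUBIC)
cv2.imwrite('pics/f.png',np.clip(np.hstack([a,b]).astype(float)*1.8,0,255).astype(np.uint8))
E
```

```text
L outer top (np.float64(-34.724842925839674), np.float64(-16.44934316649046))
L outer bot (np.float64(-33.92779115792723), np.float64(14.743307545668884))
R outer top (np.float64(38.484671844906345), np.float64(-16.300674086764158))
R outer bot (np.float64(45.351670669411625), np.float64(14.865195229279209))
slot -y top (np.float64(-43.06653512582916), np.float64(-16.814217455730674))
slot -y bot (np.float64(-43.69142361249966), np.float64(16.301671112574695))
slot +y top (np.float64(54.62260503599497), np.float64(-16.899762355148525))
```

View pics/f.png

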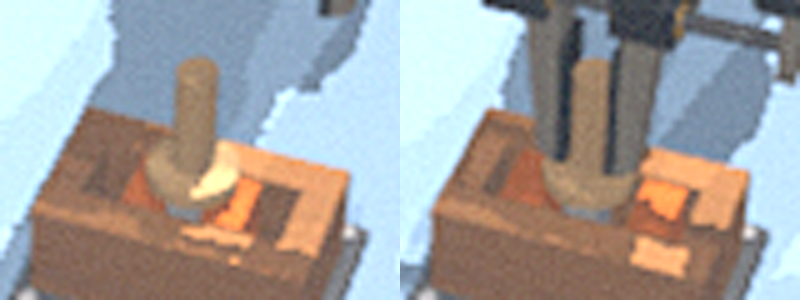

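The jaws' outer faces are now at about -34.5 and +38.5 mm, against 25.5 at the start, so they are out by about 9 and 12 mm (6 or more needed). Next: ease off sideways and draw the post up in steps, watching the force.

```bash
python3 - <<'E'
from h import *
y=-8.0
robot.servo_line([SX,y,78],feed=20,rotation=tool()); s=st()
ok=True
for z in(81,84,88,94,102):
    robot.servo_line([SX,y,z],feed=25); s=st('z%d'%z)
    if s['contact_force'][2]<-15 or np.abs(s['contact_force'][:2]).max()>20: print('jam'); ok=False; break
snap('scene','g1.png')
im=cv2.imread('pics/g1.png')[150:280,260:400]; cv2.imwrite('pics/g.png',cv2.resize(im,None,fx=4,fy=4,interpolation=cv2.INTER_CUBIC))
E
```

```text
25.52 p [563.8  -6.9  77.3] F [-0.4 -2.   1.5] T [-0.68  0.16 -0.02] w 17.1
z81 25.78 p [564.   -6.9  80.6] F [-0.9  0.6 -3.9] T [-0.05 -0.02  0.03] w 17.7
z84 26.05 p [564.4  -7.9  84.1] F [ 0.5 -0.3 -3. ] T [ 0.04  0.05 -0.06] w 17.4
z88 26.36 p [564.5  -8.   88.3] F [-0.7 -1.2 -2.7] T [0.04 0.07 0.1 ] w 17.0
z94 26.75 p [564.5  -8.   94.2] F [-0.3 -0.  -2.7] T [ 0.04 -0.02  0.04] w 17.4
z102 27.22 p [564.4  -8.  102.2] F [-0.  -0.1 -2.1] T [-0.04  0.04 -0.02] w 17.4
```

View pics/g.png

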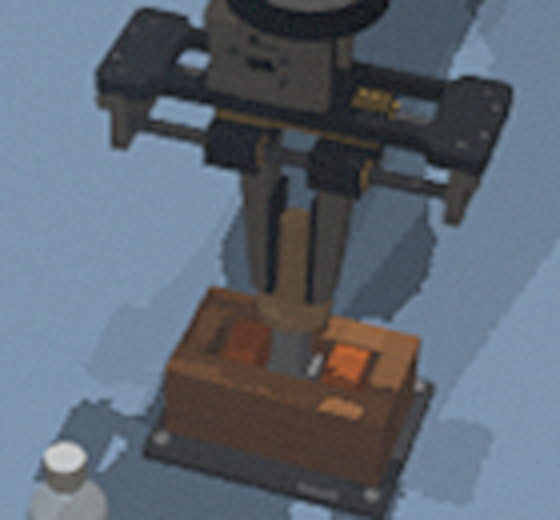

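The post is coming up freely: its grey neck shows at about (293,350), the jaws sit apart on either side, and the tool carries about 2.5 N, which is the post's weight. Next: raise it fully and move it to the stand's centre line.

```bash
python3 - <<'E'
from h import *
grip(0.0,45)
robot.servo_line([SX,-8,147],feed=50); s=st()
robot.servo_line([565,-6,149],feed=20,rotation=tool()); robot.hold(.5); st()
snap('scene','k1.png')
im=cv2.imread('pics/k1.png'); 
for n in('post','roll','pad'):
    for q in viewer.pinpoint(n,'scene')[:1]: print(n,q['confidence'],toW('scene',q['at']))
for X in([565,-6,80],[565,-6,195],[565,-6,55]): print(X,proj('scene',X))
cv2.imwrite('pics/k.png',cv2.resize(im[100:290,210:490],None,fx=2.8,fy=2.8,interpolation=cv2.INTER_CUBIC))
snap('top','k2.png')
E
```

```text
28.53 p [564.   -8.  146.7] F [-0.1  0.7 -3.1] T [0.02 0.02 0.01] w 17.3
 29.32 p [565.  -6. 149.] F [ 0.8 -0.6 -3. ] T [-0.02 -0.02 -0.02] w 17.3
post 0.66 [565.48663628  -3.30910854  78.22662484]
roll 0.87 [503.25017803 233.00961674   5.40730496]
pad 0.84 [502.06576834 236.45835465   2.49124932]
[565, -6, 80] [333.23259102 229.3819851 ]
[565, -6, 195] [335.20585924 185.81163358]
[565, -6, 55] [332.84313403 237.98131153]
```

View pics/k.png

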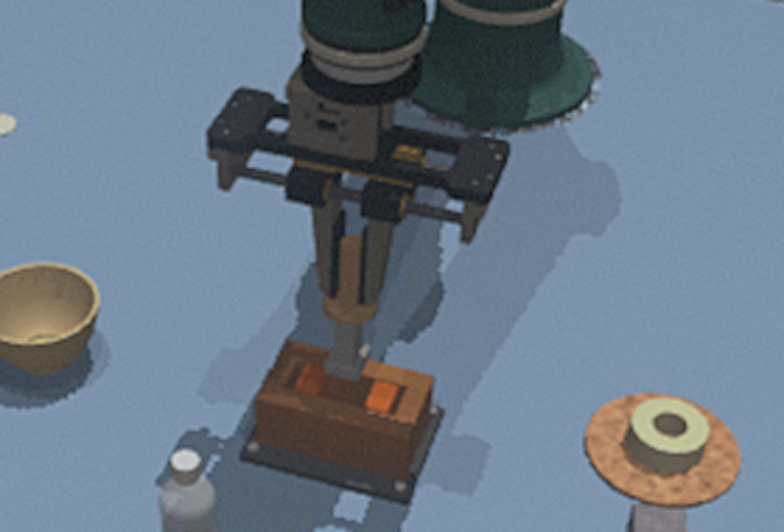

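View pics/k2.png

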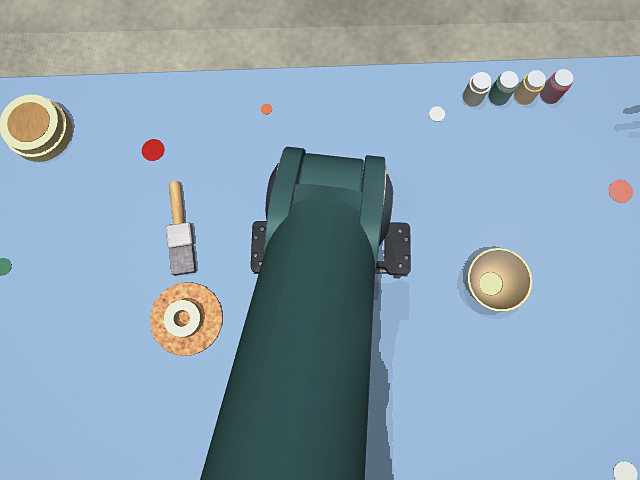

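The post hangs upright over the stand: its foot is at about (345,368) and its top at (350,238), which matches the projected upright axis. The roll is on the middle of the pad; the bowl and brush are unmoved.

```bash
python3 - <<'E'
from h import *
st(); robot.job_done()
E
```

```text
29.57 p [565.  -6. 149.] F [ 1.2 -0.5 -1.9] T [ 0.06 -0.06 -0.04] w 17.2
the job is handed in; nothing more can be done
```

The job is done and handed in at 29.6 s, within the 67 s limit.

- **Roll:** I lifted it straight off the spindle and laid it flat on the cork pad. The last network readings put it about 1 to 4 mm from the pad's centre. In the earlier check the two cameras differed by about 4 mm, which is within the networks' accuracy.
- **Rocking:** I rocked the post between the jaws up to ±0.27 rad. From the picture, the jaws are out by about 9 mm (-y) and 12 mm (+y). My first estimate of the post's y was about 2 mm off, which showed as a side force, and I corrected it while rocking.
- **Lift:** The post came up without jamming. After breakaway the tool carried only 2 to 3 N, about the post's weight, and no force reading at a check went above 10 N at any point.
- **Final state:** The post is still held (17.2 mm grip on the 18 mm spindle), upright over the stand's centre line. Its foot is at about z = 78–80 mm, roughly 23–25 mm above the stand's top.
- **Bystanders:** The bowl and brush are unmoved in the last top picture, and the bottle stands upright in the scene view.

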